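# Hold a spring clip open astride an order card

### The job

A steel spring clip is parked on the bench's upright steel plate. Pinch its two thumb tails so that it opens, lift it off, and hold it gaping, at least half open, astride the middle of the top edge of the taller of the two standing cards: one jaw on each side, the jaw tips about a centimetre or more below the edge and nothing of the clip touching the card, so that a packing slip can be slipped in beside it. Finish while holding the clip squeezed open there, do not let it close or let go of it, and leave the card stands, the jar and the can standing where they are.

Things in the scene. Friction and masses are not known exactly. Their poses are not given: they have to be found in the camera images.
- clip: Spring clip (like a big bag or bulldog clip), 70 g, steel, black thumb plates. Origin on its pivot, mid width; y along the pivot (clip width), x the line along which jaws part and tails are pinched, z from jaws up to tails. This body is its -x half. Starts upright, jaws biting the rail's plate, y along the plate, pivot 12 mm above the plate's edge, jaw tips 20 mm below it.
- clip_half (a joint): Opening angle (rad) of the +x half about the pivot, spring-closed. 0 = parked, jaws 3 mm apart; -0.09 = jaws shut; 0.28 = jaws 12 mm apart; 0.44 = 17 mm, tails 19.5 mm over their outer faces; 0.6 = fully open at its stop, 22 mm, tails 12 mm. Pinch: about 5 N to start, 9 N at 0.44. Pinched from both sides, each half turns half of it, so clip then leans by half this angle.
- tail_a (a point): Centre of the outer face of the thumb plate of the clip (-x) half: 34 mm above the pivot. The plate is 30 mm wide (along y), 18 mm tall, 4 mm thick; its top is 43 mm above the pivot. Parked, the two plates lean outward by 0.22 rad and measure 39 mm over their tops; pinched to 19.5 mm they are parallel and upright.
- tail_b (a point): The same point on the thumb plate of the other (+x) half.
- jaw_a (a point): Tip of the jaw of the clip half: middle of the lower inner edge of its lip, 32 mm below the pivot. The lip is 45 mm wide (along y), 6 mm thick and 8 mm tall.
- jaw_b (a point): Tip of the jaw of the other half: middle of the lower inner edge of its lip, made alike. The pivot pin between the jaws is 8 mm thick, so the card can enter at most 28 mm between them.
- rail_edge (a point): Middle of the top edge of the steel parking plate, 62 mm above the bench; the plate is 3 mm thick (x) and 100 mm long (y), z up, on a dark foot 70 x 110 x 8 mm fixed to the bench. The clip may sit up to 20 mm to either side of the middle.
- tall_card: The taller card stand, free-standing, 0.7 kg: dark steel foot 85 (x) x 100 (y) x 14 mm with an upright stiff white card 3 mm thick (x), 90 mm wide (y), its top edge 140 mm above the bench. Origin under the centre of the foot, z up. The low card's stand looks the same but its card is lower and wider.
- tall_card_edge (a point): Middle of the top edge of the tall card, 140 mm above the bench; x across the card's thickness, y along its edge, z up.
- low_card: The lower card stand, to be left alone: same foot, card 130 mm wide (y), top edge only 85 mm above the bench. Origin under the centre of the foot.
- jar: Glass jar with a screw cap, 72 mm diameter, 115 mm tall, to be left alone. Origin under its centre.
- can: Metal food can with a paper label, 74 mm diameter, 105 mm tall, to be left alone. Origin under its centre.
Things that resemble listed ones, but are neither listed nor needed, are in the scene too. What is shaped like the part that bears rail_edge but turquoise is not meant.

How it is judged:
On the way:
1. the clip is pinched open and lifted clear above the parking plate (z of each of jaw_a, jaw_b in the frame of rail_edge above 0.005 m and value of joint clip_half above 0.15 rad and contact force between the fingers and clip above 2 N), for 0.1 s.
At the end, for the whole second after the job is handed in: The fingers pinch the clip (over 2 N), open over 0.28 rad and at rest; its jaw tips lie on opposite sides of the tall card, each 5 mm or more below the top edge and within 22.5 mm of its middle; clip and card stand do not touch (under 0.3 N); the card is upright (((x of jaw_a in the frame of tall_card_edge below -0.0025 m and x of jaw_b in the frame of tall_card_edge above 0.0025 m) or (x of jaw_b in the frame of tall_card_edge below -0.0025 m and x of jaw_a in the frame of tall_card_edge above 0.0025 m)) and z of each of jaw_a, jaw_b in the frame of tall_card_edge below -0.005 m and y of jaw_a in the frame of tall_card_edge between -0.0225 and 0.0225 m and y of jaw_b in the frame of tall_card_edge between -0.0225 and 0.0225 m and value of joint clip_half above 0.28 rad and contact force between the fingers and clip above 2 N and contact force between clip and tall_card below 0.3 N and linear speed of clip below 0.03 m/s and angle between tall_card's own z axis and vertical below 0.05 rad); the arm keeps its last pose, push and grip.
It fails at once if a card stand, the jar or the can is pushed more than 30 mm or tipped ((distance of tall_card from where it was at the start of the episode above 0.03 m or angle between tall_card's own z axis and vertical above 0.35 rad) or (distance of low_card from where it was at the start of the episode above 0.03 m or angle between low_card's own z axis and vertical above 0.35 rad) or (distance of jar from where it was at the start of the episode above 0.03 m or angle between jar's own z axis and vertical above 0.35 rad) or (distance of can from where it was at the start of the episode above 0.03 m or angle between can's own z axis and vertical above 0.35 rad)).
It also fails if it takes over 38 s, if anything falls off the work surface, if the arm or the gripper's body presses on something with over 40 N, if the wrist force passes 120 N, or if a joint passes its speed limit or range.

### The arm

A 6-joint arm with a two-finger parallel gripper is mounted at the origin on the work surface. World frame = base frame: x ahead of the robot, y to its left, z up, the work surface at z = 0. Lengths are in m, angles in rad, forces in N, time in s.
With the tool pointing down it reaches from about 0.325 to 0.85 m from the base axis. Payload 4.4 kg.
Tool frame: the origin (TCP) lies between the finger pads; the fingertips stand 8 mm ahead of it and the grasp point (between the pads) lies 11 mm behind it (bot.finger_overhang is the distance from the TCP to the fingertips, in m); y points along the fingers, z is the direction in which the jaws open and shut, and the axes are right-handed (so a half turn about y gives the same grasp; the last joint's range is limited). The gripper opens to 94 mm and grips with 3 to 60 N. Pads are 16 mm wide; open, the fingers measure 119 mm over their backs; the gripper's body (75 mm by 177 mm) begins 78 mm behind the grasp point.
Start: joints at [-1.452, 0.207, 1.542, -0, 1.393, -0.15], TCP at [0.153, -0.554, 0.213] pointing down, gripper open.
Joint ranges: [-2.73, 2.73], [-0.86, 2.22], [0.23, 2.46], [-1.11, 4.25], [0.08, 2.63], [-2.82, 2.82]. Speed limits (rad/s): [2.79, 2.79, 3.14, 3.14, 3.14, 3.14].

### API

Orientations are given as a rotation vector (axis times angle).
In Python, from cell import bot gives the robot as it stands. Calls block until the motion is done:
- bot.goto(position, orientation): joint-space move of the TCP to a pose.
- bot.move_linear(position, v=0.15, ori=None): straight line of the TCP; ori=None keeps the orientation; v is the mean speed in m/s.
- bot.move_joints(angles): joint-space move.
- bot.release() and bot.gripper_close(): open the fingers fully, or close them until they stop; the grip force is fixed at half the most.
- bot.pause(seconds).
- bot.ik(position, orientation): joint angles nearest the present ones, or None.
- bot.capture(name): name is "scene" or "top" or "wrist"; returns the picture (480x640x3 uint8, red, green, blue); there is no depth.
- bot.camera_info(name): a dict with "intrinsics" (3x3 intrinsics, pixels), "eye" and "orientation" of the camera in the world. Camera axes: x right, y up, looking along -z (the intrinsics and any distortion apply to the point x, -y, -z); pixel columns grow to the right and rows downward; lengths in m; the calibration is good to about 2 mm. A picture is of the moment at which its call begins: read the wrist's pose just before it. camera_info takes no time and is no camera call; for the wrist camera it gives the pose at the moment of the call.
A pose or a line that the arm cannot do raises bot.IKError and nothing moves.
- bot.job_done(): hands the job in, once; it reports no verdict.
Readings, each from a call of its own:
- bot.current_time(): time.
- bot.current_q(): joint angles.
- bot.current_qvel(): joint speeds.
- bot.current_tau(): joint torques, N m.
- bot.current_eef_pos(): TCP position.
- bot.current_tcp_rot(): TCP orientation.
- bot.current_ft_force(): force on the tool from outside, world axes, zero at the start.
- bot.current_moment(): the same for the moment, N m.
- bot.current_width(): finger opening in m.
Only numpy, scipy, OpenCV 4.12 (cv2) and the standard library are available. Lean on these libraries where they do the work, as an engineer would, in place of code of your own. Each camera call takes 0.05 s, during which the arm holds its last target.

## Working session

There is one attempt and no reset: what is moved stays moved. The work goes in short steps, each a Python script; the robot and the scene stay as the last script left them, time stands still between calls to the robot, and variables do not carry over. Pictures are saved under pics/ and viewed, and the job is handed in when it is done.

```bash
ls; mkdir -p pics
python3 - <<'E'
from cell import bot
import cv2
for n in ["scene","top","wrist"]:
    ci=bot.camera_info(n); print(n,ci)
    cv2.imwrite(f"pics/{n}0.png",bot.capture(n)[:,:,::-1])
print(bot.current_time(),bot.current_tcp_rot(),bot.current_width(),bot.finger_overhang)
E
```

```text
pics
scene {'intrinsics': array([[568.42643814,   0.        , 311.3478368 ],
       [  0.        , 568.42643814, 244.57605212],
       [  0.        ,   0.        ,   1.        ]]), 'eye': array([ 0.82292166, -0.48973922,  0.78699333]), 'orientation': array([0.67876584, 0.17243598, 0.44546042])}
top {'intrinsics': array([[607.6203847 ,   0.        , 330.10903456],
       [  0.        , 607.6203847 , 232.69160908],
       [  0.        ,   0.        ,   1.        ]]), 'eye': array([ 0.49608334, -0.00595518,  1.12114476]), 'orientation': array([ 0.05441741, -0.03947791, -1.58811405])}
wrist {'intrinsics': array([[411.7280779 ,   0.        , 313.54998   ],
       [  0.        , 411.7280779 , 242.83400155],
       [  0.        ,   0.        ,   1.        ]]), 'eye': array([ 0.22594144, -0.53462268,  0.3836149 ]), 'orientation': array([-0.22688059,  0.17500571, -1.29299585])}
0.15 [-0.280996    2.07964043 -2.07588083] 0.09398173478602324 0.008
```

View pics/scene0.png

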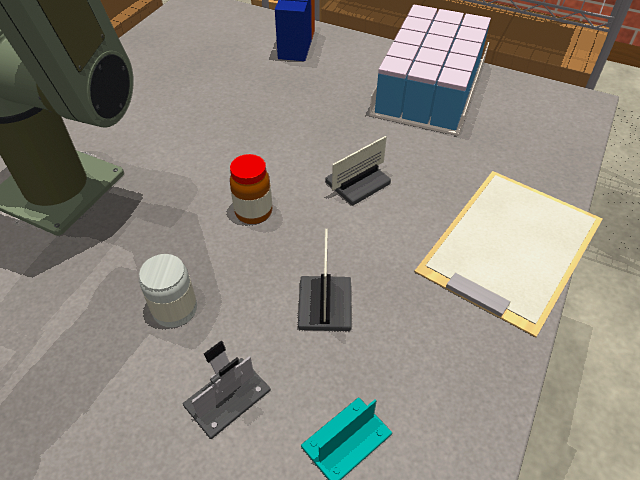

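View pics/top0.png

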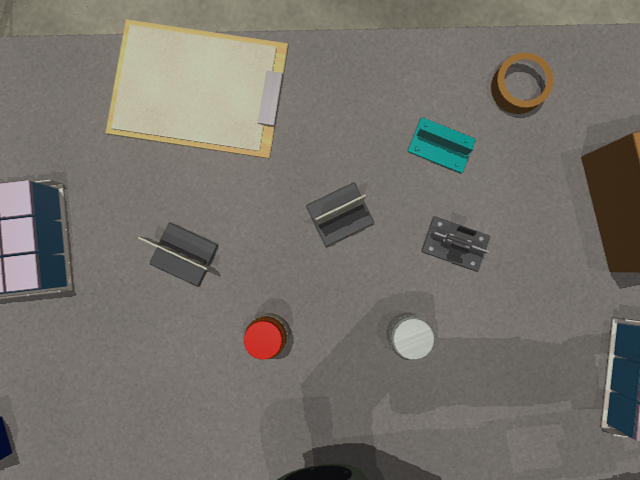

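View pics/wrist0.png

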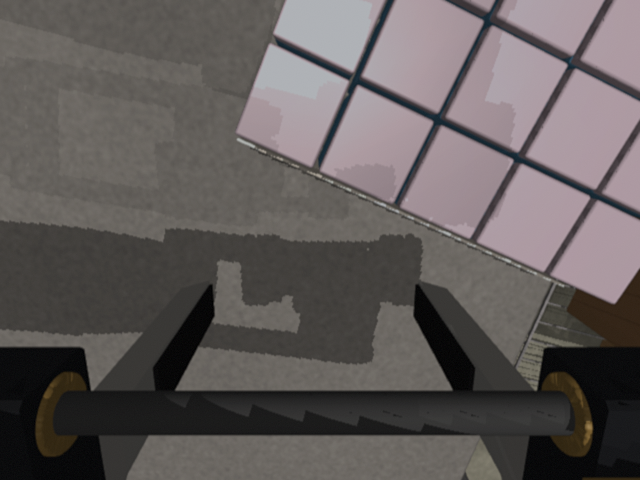

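Run:
```python
import cv2,numpy as np
t=cv2.imread("pics/top0.png");s=cv2.imread("pics/scene0.png")
a=cv2.resize(t[205:280,415:500],None,fx=6,fy=6,interpolation=cv2.INTER_CUBIC)
b=cv2.resize(t[175:255,295:385],None,fx=6,fy=6,interpolation=cv2.INTER_CUBIC)
def put(n,*L):
    h=max(x.shape[0] for x in L); cv2.imwrite(n,np.hstack([cv2.copyMakeBorder(x,0,h-x.shape[0],0,4,0) for x in L]))
put("pics/c1.png",a[:, :390],b[:, :400]) if 0 else cv2.imwrite("pics/c1.png",a)
cv2.imwrite("pics/c2.png",b)
cv2.imwrite("pics/c3.png",cv2.resize(s[325:440,175:280],None,fx=5,fy=5,interpolation=cv2.INTER_CUBIC))
cv2.imwrite("pics/c4.png",cv2.resize(s[220:340,285:365],None,fx=5,fy=5,interpolation=cv2.INTER_CUBIC))
```

```text
(no output)
```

View pics/c1.png

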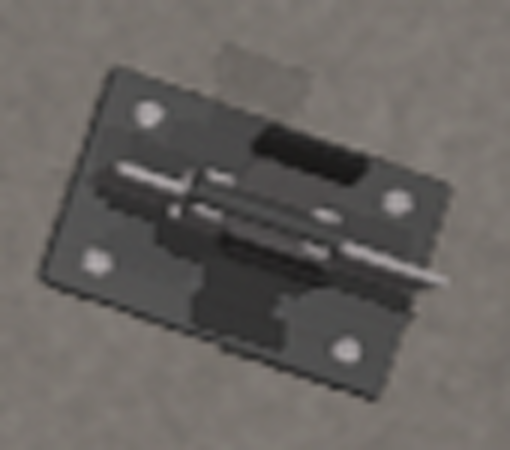

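View pics/c2.png

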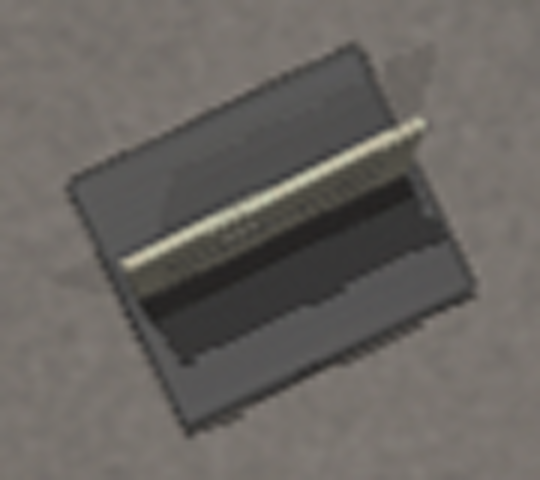

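View pics/c3.png

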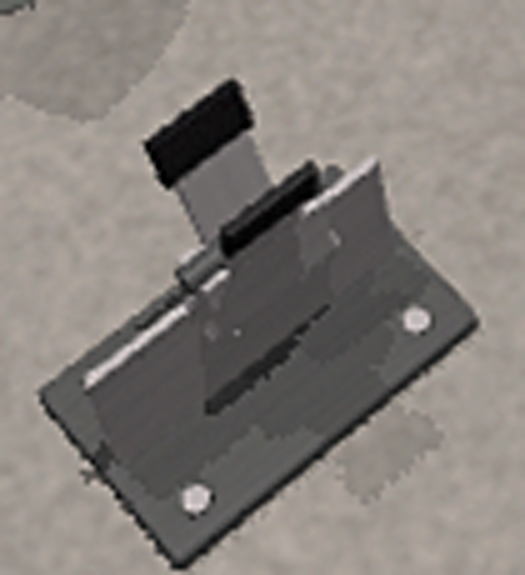

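View pics/c4.png

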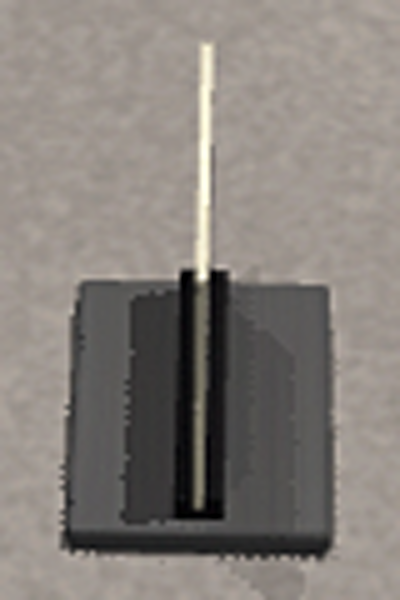

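```bash
cat > h.py <<'E'
import numpy as np,cv2
from scipy.spatial.transform import Rotation as R
def ray(ci,p):
    K=ci["intrinsics"];d=np.array([(p[0]-K[0,2])/K[0,0],-(p[1]-K[1,2])/K[1,1],-1.])
    return np.array(ci["eye"]),R.from_rotvec(ci["orientation"]).apply(d)
def onz(ci,p,z):
    e,d=ray(ci,p);return e+d*(z-e[2])/d[2]
def tri(ca,pa,cb,pb):
    e1,d1=ray(ca,pa);e2,d2=ray(cb,pb)
    s=np.linalg.lstsq(np.c_[d1,-d2],e2-e1,rcond=None)[0]
    a=e1+s[0]*d1;b=e2+s[1]*d2;return (a+b)/2,np.linalg.norm(a-b)
def proj(ci,X):
    c=R.from_rotvec(ci["orientation"]).inv().apply(np.array(X)-ci["eye"]);K=ci["intrinsics"]
    return np.array([K[0,0]*c[0]/-c[2]+K[0,2],K[1,1]*-c[1]/-c[2]+K[1,2]])
E
python3 - <<'E'
from h import *
from cell import bot
T=bot.camera_info("top");S=bot.camera_info("scene")
np.set_printoptions(precision=4,suppress=True)
def seg(n,a,b,z):
    A=onz(T,a,z);B=onz(T,b,z);d=B-A
    print(n,"mid",(A+B)/2,"len",np.linalg.norm(d),"ang",np.degrees(np.arctan2(d[1],d[0])),"ends",A,B)
seg("rail",(434.7,232.5),(489.7,252),.062)
seg("card",(315.3,219.2),(365.7,195.3),.14)
seg("lowcard",(138,238),(219,275),.085)
# plate tops in top view
seg("plate1",(415+265/6,205+135/6),(415+365/6,205+170/6),.115)
seg("plate2",(415+225/6,205+240/6),(415+325/6,205+275/6),.115)
# tris: black plate1 top corners: scene crop/5 + (175,325)
f=lambda u,v:(175+u/5,325+v/5)
g=lambda u,v:(415+u/6,205+v/6)
print(tri(T,g(265,128),S,f(148,147)),tri(T,g(370,162),S,f(235,82)))
print("cardfar",tri(T,(315.3,219.2),S,(285+207/5,220+42/5)))
print("jar/can",onz(T,(265,338),.115),onz(T,(413,338),.105))
for n,p in [("railN",onz(T,(434.7,232.5),.062)),("railF",onz(T,(489.7,252),.062))]: print(n,proj(S,p))
E
```

```text
rail mid [ 0.5386 -0.226   0.062 ] len 0.10100579375337519 ang -110.68628803427734 ends [ 0.5564 -0.1788  0.062 ] [ 0.5208 -0.2733  0.062 ]
card mid [ 0.5958 -0.0148  0.14  ] len 0.0905062282665735 ang -65.59550710295778 ends [0.5771 0.0264 0.14  ] [ 0.6145 -0.056   0.14  ]
lowcard mid [0.5221 0.2632 0.085 ] len 0.15333224163516343 ang -115.3525745165263 ends [0.5549 0.3325 0.085 ] [0.4892 0.194  0.085 ]
plate1 mid [ 0.5559 -0.2244  0.115 ] len 0.029065123115856486 ang -110.48805802415747 ends [ 0.561  -0.2108  0.115 ] [ 0.5508 -0.238   0.115 ]
plate2 mid [ 0.5271 -0.2125  0.115 ] len 0.029019500936981125 ang -110.4361858739458 ends [ 0.5322 -0.1989  0.115 ] [ 0.522  -0.2261  0.115 ]
(array([ 0.5466, -0.2206,  0.133 ]), np.float64(0.040230849754492766)) (array([ 0.553 , -0.2246,  0.1693]), np.float64(0.0076199354969533305))
cardfar (array([0.5782, 0.0271, 0.1383]), np.float64(0.002281523801006015))
jar/can [0.3848 0.1131 0.115 ] [ 0.3797 -0.131   0.105 ]
railN [248.5408 355.6448]
railF [190.0017 400.967 ]
```

Run:
```python
import cv2
from h import *
from cell import bot
t=cv2.imread("pics/top0.png")
cv2.imwrite("pics/c5.png",cv2.resize(t[115:305,560:640],None,fx=3,fy=3))
print(R.from_rotvec(bot.current_tcp_rot()).as_matrix().round(3))
def ori(angdeg):
    a=np.radians(angdeg);n=np.array([-np.sin(a),np.cos(a),0]);y=np.array([0,0,-1.])
    return R.from_matrix(np.c_[np.cross(y,n),y,n]).as_rotvec()
for s in (0,180):
    for nm,p,a in(("clip",[.5415,-.2185,.25],-110.65),("clip",[.5415,-.2185,.1],-110.65),("card",[.5958,-.0148,.25],-65.6),("card",[.5958,-.0148,.16],-65.6)):
        print(s,nm,bot.ik(p,ori(a+s)))
```

```text
[[-0.964 -0.     0.266]
 [-0.266  0.002 -0.964]
 [-0.    -1.    -0.002]]
0 clip [-5.31691562e-01  1.99578665e-01  1.47393896e+00 -4.44089210e-16
  1.46807502e+00 -1.71281071e-01]
0 clip [-5.31691562e-01  3.40051227e-01  1.62270391e+00 -4.44089210e-16
  1.17883752e+00 -1.71281071e-01]
0 card [-1.69979331e-01  2.25356314e-01  1.44308994e+00 -4.44089210e-16
  1.47314640e+00 -5.95839668e-01]
0 card [-1.69979331e-01  2.97313532e-01  1.54337958e+00 -4.44089210e-16
  1.30089954e+00 -5.95839668e-01]
180 clip None
180 clip None
180 card [-1.69979331e-01  2.25356314e-01  1.44308994e+00 -4.44089210e-16
  1.47314640e+00  2.54575299e+00]
180 card [-1.69979331e-01  2.97313532e-01  1.54337958e+00 -4.44089210e-16
  1.30089954e+00  2.54575299e+00]
```

View pics/c5.png

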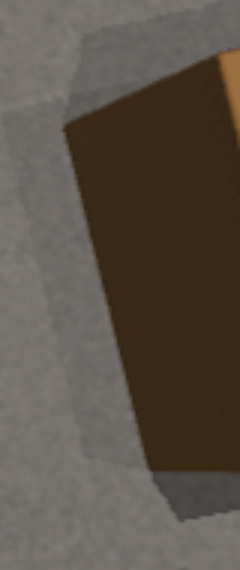

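Candidates: 
- Parking rail with clip: the dark rail at top (458,242) / scene (228,395). The turquoise rail at top (443,145) is the decoy and carries no clip.
- Tall card: top (340,213). Its edge measures 90.5 mm at z = 0.14, so it matches. The stand at top (178,253) carries the wider, lower card.

The crops confirm the choice: c1 and c3 show the dark rail with black thumb plates, c2 and c4 the tall card. I'm moving there around the tall brown box at top (600,220).

```bash
cat >> h.py <<'E'
def ori(angdeg):
    a=np.radians(angdeg);n=np.array([-np.sin(a),np.cos(a),0]);y=np.array([0,0,-1.])
    return R.from_matrix(np.c_[np.cross(y,n),y,n]).as_rotvec()
E
python3 - <<'E'
from h import *
from cell import bot
t0=bot.current_time()
p=bot.current_eef_pos(); d=p[:2]/np.linalg.norm(p[:2])
o=bot.current_tcp_rot()
q=bot.ik([*(d*.43),.28],o); bot.move_joints(q)
q=list(bot.current_q()); q[0]=-.53; bot.move_joints(q)
bot.goto([.5415,-.2185,.25],ori(-110.65)); bot.pause(.2)
ci=bot.camera_info("wrist"); im=bot.capture("wrist")
np.save("ci1.npy",ci,allow_pickle=True); cv2.imwrite("pics/w1.png",im[:,:,::-1])
print(bot.current_time(),bot.current_eef_pos(),bot.current_ft_force())
for n,X in (("rail",[.5386,-.226,.062]),("clip tops",[.5415,-.2185,.117])): print(n,proj(ci,X))
E
```

```text
3.25 [ 0.54099785 -0.21811577  0.25126798] [ 0.41116261 -0.63365149  0.54067428]
rail [314.16589163 226.65920471]
clip tops [314.49339808 232.70937756]
```

View pics/w1.png

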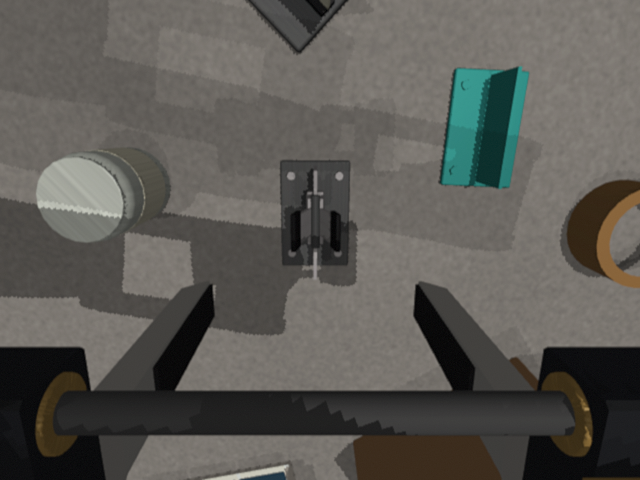

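The wrist view shows the clip plates at (296,231) and (336,231), midway (316,231) against the predicted (314.5,232.7). That agrees to about 1 mm. Descending to pinch.

Run:
```python
from h import *
from cell import bot
bot.move_linear([.5417,-.2182,.100],v=.08)
print(bot.current_eef_pos(),bot.current_ft_force(),bot.current_time())
bot.gripper_close(); bot.pause(.3)
print("w",bot.current_width(),bot.current_ft_force(),bot.current_time())
cv2.imwrite("pics/s2.png",cv2.resize(bot.capture("scene")[280:460,130:330],None,fx=3,fy=3)[:,:,::-1])
cv2.imwrite("pics/w2.png",bot.capture("wrist")[:,:,::-1])
```

```text
[ 0.54205593 -0.21839022  0.10055749] [ 0.23432514  0.50844187 -0.21216756] 5.275
w 0.013630401677704853 [ 0.39812732 -0.46838784 -0.64777951] 6.7833
```

View pics/s2.png

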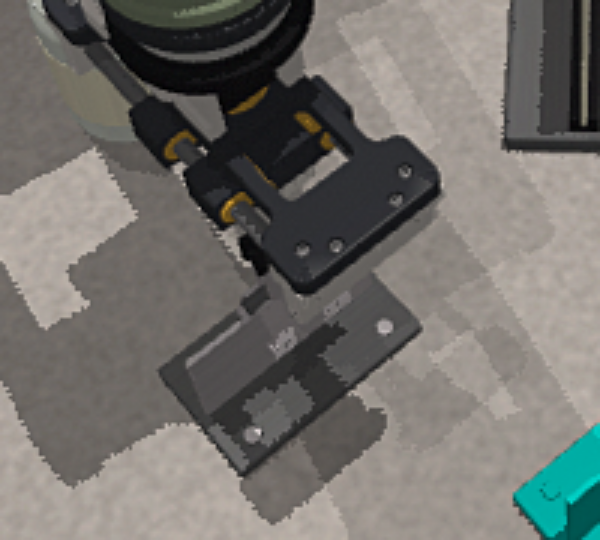

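View pics/w2.png

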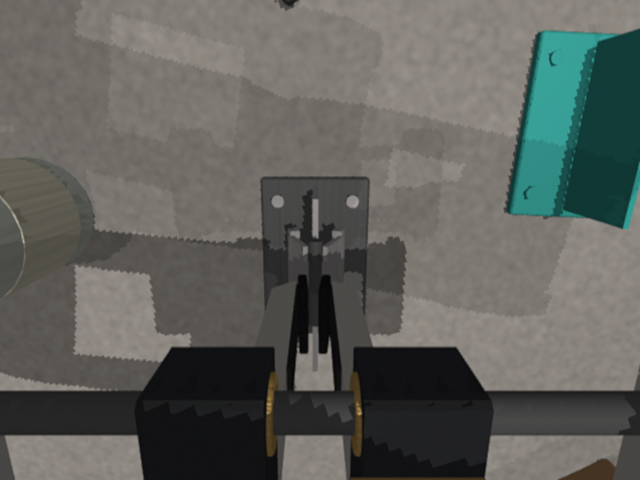

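The clip is pinched fully open: width is 13.6 mm, the plates lie between the pads, and the jaws gape either side of the rail plate near (315,245). Lifting now.

Run:
```python
from h import *
from cell import bot
p=bot.current_eef_pos()
bot.move_linear([.5417,-.2182,.17],v=.06)
bot.move_linear([.5417,-.2182,.25],v=.12)
print("w",bot.current_width(),bot.current_ft_force(),bot.current_time())
bot.goto([.5958,-.0148,.25],ori(-65.6)); bot.pause(.3)
ci=bot.camera_info("wrist"); im=bot.capture("wrist"); cv2.imwrite("pics/w3.png",im[:,:,::-1])
im=bot.capture("scene"); cv2.imwrite("pics/s3.png",im[:,:,::-1])
im=bot.capture("top"); cv2.imwrite("pics/t3.png",im[:,:,::-1])
print("w",bot.current_width(),bot.current_eef_pos(),bot.current_time())
for X in ([.5771,.0264,.14],[.6145,-.056,.14],[.5958,-.0148,.14]): print(proj(ci,X),proj(bot.camera_info("scene"),X))
```

```text
w 0.013704914758559913 [-0.33629887 -0.27987707 -0.59026753] 9.0167
w 0.01341291516036217 [ 0.59578704 -0.0154959   0.25007392] 10.3167
[315.830134   175.35588522] [324.81447356 227.80543256]
[315.89398159 299.29577659] [323.08877349 275.68801649]
[315.8633701  239.87326397] [323.98153335 250.91682399]
```

View pics/w3.png

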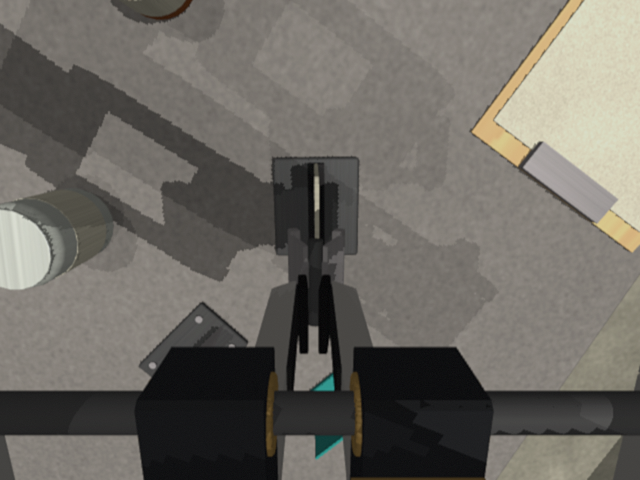

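View pics/s3.png

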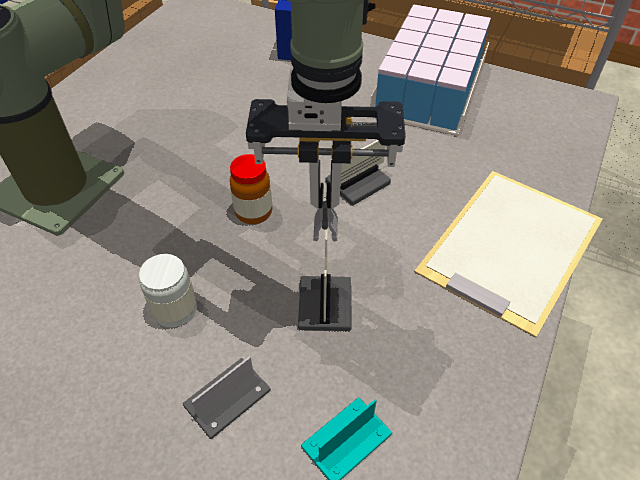

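Run:
```python
import cv2
w=cv2.imread("pics/w3.png");s=cv2.imread("pics/s3.png")
cv2.imwrite("pics/c6.png",cv2.resize(w[145:345,260:375],None,fx=3,fy=3,interpolation=cv2.INTER_CUBIC))
cv2.imwrite("pics/c7.png",cv2.resize(s[170:340,275:375],None,fx=3.5,fy=3.5,interpolation=cv2.INTER_CUBIC))
```

```text
(no output)
```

View pics/c6.png

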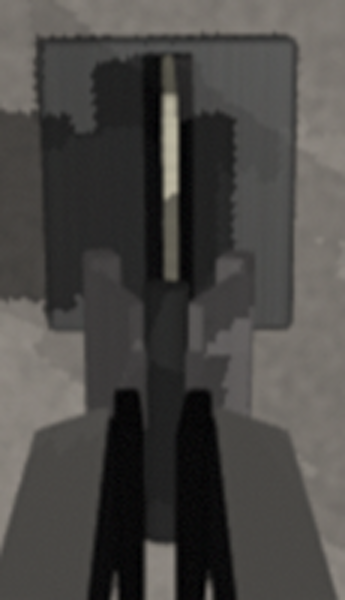

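View pics/c7.png

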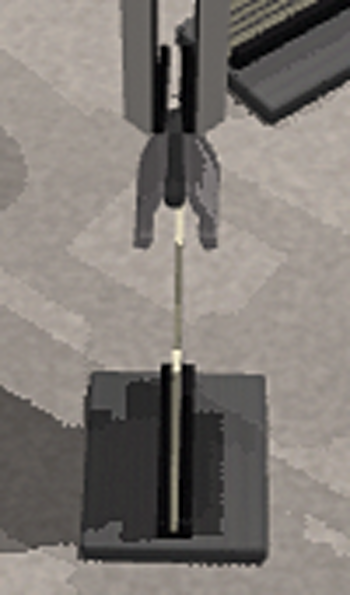

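Run:
```python
from h import *
from cell import bot
S=bot.camera_info("scene")
u=np.array([np.cos(np.radians(-65.6)),np.sin(np.radians(-65.6)),0]);n=np.array([-u[1],u[0],0])
for dz in (.053,.058,.063):
  for s in(-1,1): print(dz,s,proj(S,np.array([.5958,-.0152,.25-dz])+.0225*u+s*.014*n))
bot.move_linear([.5958,-.0148,.205],v=.08); bot.move_linear([.5958,-.0148,.185],v=.03); bot.pause(.3)
print("w",bot.current_width(),bot.current_eef_pos(),bot.current_ft_force(),bot.current_time())
for c in("scene","wrist","top"): 
    im=bot.capture(c)[:,:,::-1]; cv2.imwrite(f"pics/{c}4.png",im)
    if c=="scene": cv2.imwrite("pics/c8.png",cv2.resize(im[190:340,265:385],None,fx=4,fy=4,interpolation=cv2.INTER_CUBIC))
    if c=="wrist": cv2.imwrite("pics/c9.png",cv2.resize(im[145:345,260:375],None,fx=3,fy=3,interpolation=cv2.INTER_CUBIC))
```

```text
0.053 -1 [313.40500153 237.2767121 ]
0.053 1 [333.92581142 237.79681537]
0.058 -1 [313.43353136 239.64431997]
0.058 1 [333.85312661 240.16485738]
0.063 -1 [313.46178139 241.98870801]
0.063 1 [333.78115555 242.50964601]
w 0.01367133828517591 [ 0.5959314  -0.01481049  0.18521719] [ 1.01844108  0.5377577  -0.79303139] 12.1417
```

View pics/c8.png

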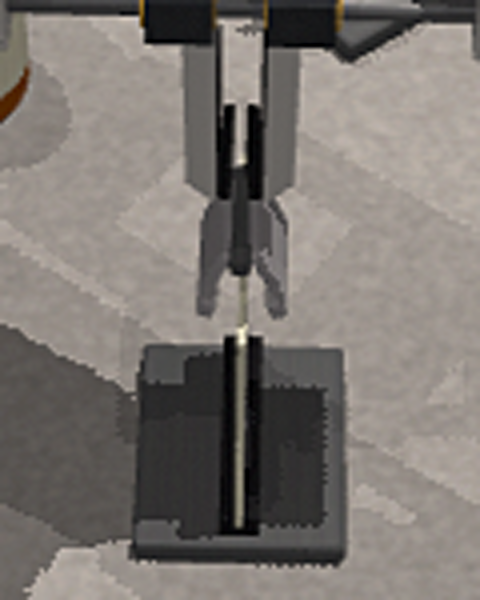

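View pics/c9.png

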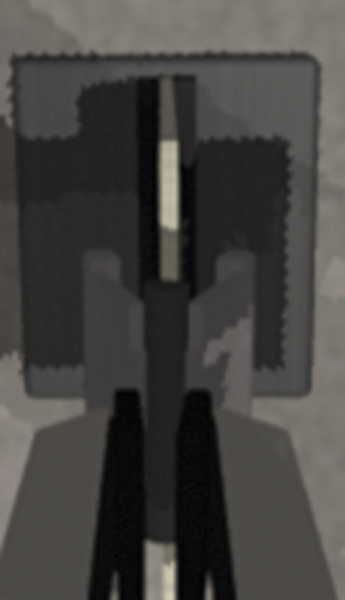

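Run:
```python
from h import *
from cell import bot
ci=bot.camera_info("wrist")
for X in ([.5771,.0264,.14],[.6145,-.056,.14],[.5771,.0264,.014]): p=proj(ci,X);print(p,(p-[260,145])*3)
print(bot.current_width(),bot.current_qvel(),bot.current_ft_force())
bot.pause(.3); print(bot.current_width(),bot.current_time())
bot.job_done()
```

```text
[315.43964457 190.77570622] [166.31893372 137.32711866]
[315.19506099 345.27267362] [165.58518298 600.81802085]
[314.75459053 168.93999826] [164.26377159  71.81999479]
0.013632398005889244 [-0.00047139  0.0014105  -0.00034821 -0.00299426 -0.00132606 -0.0009385 ] [ 1.34611265  0.24953557 -0.58619187]
0.013591811209347245 12.5917
the job is handed in; nothing more can be done
```

I pinched the clip on the dark parking rail, lifted it clear, and handed the job in with it held open astride the tall card's top edge. That was at 12.6 s of the 38 s allowed; no verdict is reported.

**Last checks:**
- **Opening:** the finger width held steady at 13.6 mm. That is close to the 12 mm of the fully open stop and well past half open.
- **Depth:** the jaw tips are about 14 mm below the card's edge, from the scene camera and the fingertip height.
- **Sideways:** the card sits within about 1 mm of mid-gap in both the wrist and scene views, with roughly 9 mm free on each side.
- **Along the edge:** the far end of the card appeared where predicted in the wrist view, at crop row 137 against about 140. The near end was hidden by the gripper, so I checked only one end.
- **Contact:** the wrist force stayed under 1.5 N, about the sensor's idle offset, so I saw no sign of touching the card.
- **Surroundings:** I saw no sign that the stands, jar or can had moved, but I did not measure their final positions.

**Failed check:** an early attempt to locate the thumb plates by matching corners between two views gave inconsistent results. I set it aside and used the known heights instead, which the wrist camera then confirmed to about 1 mm.

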